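# Lay the lopsided suspension arm on its checking rest

### The job

Among the parts on the garage bench, find the suspension arm with one big eye and one small eye. Grip its shank close to its balance point (within about 2 cm), lift it level about 15 cm above the bench, and set it down gently on the steel checking rest, with the big eye centred on the round seat and the shank lying in the fork. Keep the arm level all the time, do not let go before it stands on the rest, and leave the link with two equal eyes where it is.

Things in the scene. Friction and masses are not known exactly. Their poses are not given: they have to be found in the camera images.
- susp_balance (a point): Balance point (centre of mass) of the loose suspension arm (cast aluminium, 0.45 to 0.85 kg, flat on the bench): on the shank's centre line, 20 mm above the eyes' underside. x runs along the shank from big to small eye, z up. Shank 18 mm wide, 20 mm tall, underside 10 mm above that of the eyes, free to grip from 56 mm behind (-x) to 142 mm ahead (+x) of this point.
- susp_eye (a point): Centre of that arm's big eye, an upright cylinder 52 mm across and 40 mm tall, half-way up (20 mm above its underside), 82 mm from susp_balance along -x; same axes. The small eye at the other end, 158 mm from susp_balance along +x, is 32 mm across and 40 mm tall.
- rest_seat (a point): Fixed steel checking rest: centre of the top face of its round seat (72 mm across, top 30 mm above the bench), on which the big eye stands flat. x points to its fork, z up. The base plate below is 265 by 80 mm, its top 10 mm above the bench; nothing between seat and fork is higher. With the arm in place susp_eye is 20 mm above this point and the x axes of arm and rest agree.
- rest_fork (a point): The rest's fork, 170 mm from rest_seat along x; same axes. This point is the middle of its saddle, 40 mm above the bench, which carries the shank's underside. Fork 16 mm thick along x; two prongs with a 40 mm gap between them, 60 mm over their outsides, ending 68 mm above the bench.
- link_mid (a point): Centre, half-way up (20 mm), of the other loose part: a straight aluminium link with two equal eyes 32 mm across and 40 mm tall, 220 mm between their centres along x, shank 18 mm wide. Not the wanted part; leave it where it is.

How it is judged:
By the outcome, as a careful person would: the job done as asked, in the order asked, and still so for the second after the job is handed in, with the robot touching nothing.
It also fails if it takes over 54 s, if anything falls off the work surface, if the arm or the gripper's body presses on something with over 40 N, if the wrist force passes 120 N, or if a joint passes its speed limit or range.

### The arm

A 6-joint arm with a two-finger parallel gripper is mounted at the origin on the work surface. World frame = base frame: x ahead of the robot, y to its left, z up, the work surface at z = 0. Lengths are in m, angles in rad, forces in N, time in s.
With the tool pointing down it reaches from about 0.4 to 0.825 m from the base axis. Payload 7 kg.
Tool frame: the origin (TCP) lies on the mounting face of the last link; the fingertips stand 178 mm ahead of it and the grasp point (between the pads) lies 159 mm ahead of it; z points along the fingers, y is the direction in which the jaws open and shut (so a half turn about z gives the same grasp; the last joint's range is limited). The gripper opens to 88 mm and grips with 3 to 60 N. Pads are 19 mm wide; open, the fingers measure 130 mm over their backs; the gripper's body (78 mm by 193 mm) begins 47 mm behind the grasp point.
Start: joints at [1.459, 0.359, 0.012, 0, -1.224, -0.288], TCP at [0.263, 0.622, 0.405] pointing down, gripper open.
Joint ranges: [-3.07, 3.07], [-1.43, 2.12], [-1.02, 1.25], [-3.03, 1.67], [-3.05, -0], [-3.03, 3.03]. Speed limits (rad/s): [2.39, 2.39, 3.01, 3.14, 3.14, 3.14].

### API

Orientations are given as [roll, pitch, yaw] about the fixed x, y, z axes, in that order (R = Rz(yaw) Ry(pitch) Rx(roll)).
In Python, from station import * gives the robot as it stands.
- The arm moves only by the tool arm_command, never from a script. Its argument "targets" is a list of rows, each a list of 3 entries, a list of its own where there are three numbers: the turn, a rotation vector about the world's x, y, z in rad, then the shift along the world's x, y, z in mm, then the closure, from 0 (fully open) to 1 (shut). In form: [[[wx, wy, wz], [tx, ty, tz], fingers], ...]. A call has 1 to 8 rows; each row shifts and turns the commanded pose from where the row before left it; what a row does not reach is not made up. A row lasts 1/10 s, in which the tool goes at most 50 mm and 8.59 degrees, less where a joint would pass 70% of its speed; a pose out of reach is approached as far as the arm can. A call with a gripper value outside its range is refused whole. The fingers move at their own pace and stop on an object; "squeeze" is the grip in N (left out, the last holds). Time passes only in rows, so rows that do not move let the fingers close. It gives the time, the measured TCP pose, the force and the opening at its end, in the units of the state.
- get_state(): the state, without advancing time (a new reading comes with each control period).
- grab_frame(name): name is "scene" or "top" or "wrist"; returns (picture, depth): 400x640x3 uint8, red, green, blue; 400x640 float32, m along the optical axis (not along the pixel's ray), 0 where there is no reading.
- camera_params(name): a dict with "mtx" (3x3 intrinsics, pixels), "k1" (the pictures are not rectified: a ray, as slopes to the right and down, at radius r is drawn at 1 + k1 r^2 times it, then the intrinsics apply), "eye" and "orientation" of the camera in the world. Camera axes: x right, y down, z forward; pixel columns grow to the right and rows downward; lengths in m; the calibration is good to about 2 mm. A picture is of the moment at which its call begins: read the wrist's pose just before it. camera_params takes no time and is no camera call; for the wrist camera it gives the pose at the moment of the call.
- job_done(): hands the job in, once; it reports no verdict.
The state is a dict: "t": time; "q": joint angles; "qd": joint speeds; "joint_efforts": joint torques, N m; "eef_pos": TCP position; "ee_rot": TCP orientation; "force": force on the tool from outside, world axes, zero at the start; "moment": the same for the moment, N m; "width": finger opening in m.
Only numpy, scipy, OpenCV 4.12 (cv2) and the standard library are available. Lean on these libraries where they do the work, as an engineer would, in place of code of your own. Each camera call takes 0.05 s, during which the arm holds its last target.

## Working session

There is one attempt and no reset: what is moved stays moved. The work goes in short steps, Python scripts to look and compute and a tool call to move; the robot and the scene stay as the last step left them, time stands still between calls to the robot, and variables do not carry over. Pictures are saved under pics/ and viewed, and the job is handed in when it is done.

Besides the shell and the picture viewer there is one more tool, called after ">>>" as name(argument=value, ...) on one line, values as JSON. arm_command: Moves the arm, as the interface text tells. Its arguments: {"type":"object","properties":{"targets":{"type":"array"},"squeeze":{"type":"number"}},"required":["targets"]}

```bash
mkdir -p pics; ls
python3 - <<'E'
from station import *
import cv2,numpy as np
s=get_state();print(s)
for n in ("scene","top"):
    p,d=grab_frame(n);c=camera_params(n);print(n,c)
    cv2.imwrite(f"pics/{n}0.png",p[:,:,::-1]);np.savez(f"pics/{n}0.npz",p=p,d=d,**{k:np.array(v) for k,v in c.items()})
E
```

```text
pics
{'t': 0.0, 'q': array([ 1.45912885e+00,  3.59354667e-01,  1.10403784e-02, -3.50264221e-04,
       -1.22409173e+00, -2.88113843e-01]), 'qd': array([-0.00022569, -0.00036009, -0.00018386, -0.00165841,  0.00016112,
        0.00276746]), 'joint_efforts': array([-2.26786622e-03, -5.82717025e+01,  2.93043870e+01,  6.99736655e+00,
        6.81309117e-03, -1.51407144e-04]), 'eef_pos': array([0.26263657, 0.62158496, 0.40373522]), 'ee_rot': array([ 3.13995574e+00, -1.41729897e-04, -3.99900486e-01]), 'force': array([-0.83787552, -0.1368028 , -0.01697697]), 'moment': array([-0.01111289,  0.01751072, -0.0216584 ]), 'width': 0.0878139341270666}
scene {'mtx': array([[425.94956954,   0.        , 321.01827787],
       [  0.        , 425.94956954, 192.26329384],
       [  0.        ,   0.        ,   1.        ]]), 'k1': -0.08690857463362939, 'eye': array([ 1.07581965, -0.1057535 ,  0.75900383]), 'orientation': array([-2.44803045,  0.00637236,  1.40673804])}
top {'mtx': array([[422.9510692 ,   0.        , 316.68971625],
       [  0.        , 422.9510692 , 195.93587581],
       [  0.        ,   0.        ,   1.        ]]), 'k1': 0.03832701239344165, 'eye': array([ 0.44534335, -0.00606945,  0.98716064]), 'orientation': array([-3.06559821e+00,  1.90160112e-03, -1.57820355e+00])}
```

View pics/top0.png

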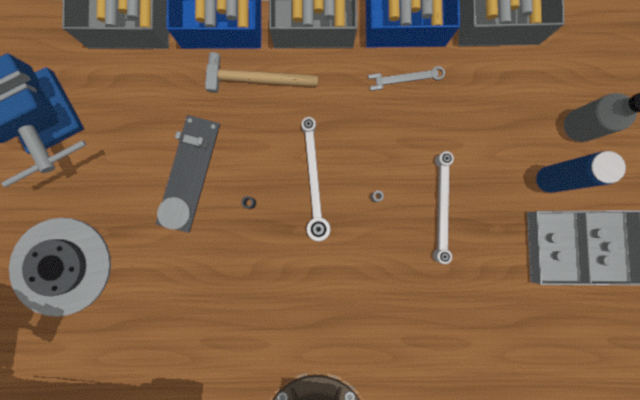

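View pics/scene0.png

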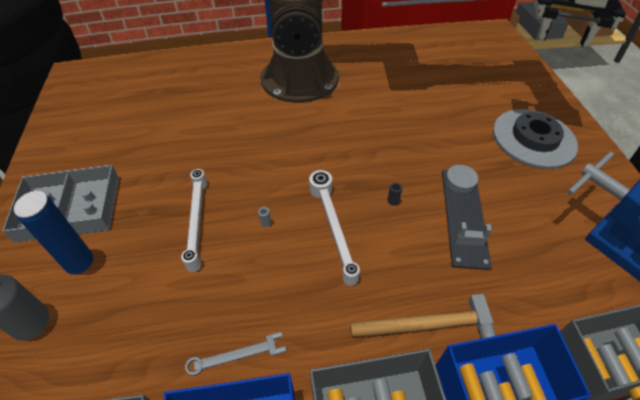

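The top view shows the wanted arm with its big eye at about (318,229) and its small eye at (308,124). The equal-eyed link is at (445,158) to (443,257). The rest's seat is at (173,213) and its fork is near (190,140).

```bash
cat > h.py <<'E'
import numpy as np,cv2
from scipy.spatial.transform import Rotation as R
def load(n):
    return dict(np.load(f"pics/{n}.npz"))
def rot(c): return R.from_euler('xyz',c['orientation']).as_matrix()
def ray(c,uv):
    m=c['mtx'];a=(np.array(uv,float)-m[:2,2])/[m[0,0],m[1,1]]
    s=a.copy()
    for _ in range(30): s=a/(1+c['k1']*(s@s))
    return rot(c)@np.r_[s,1]
def onz(c,uv,z):
    r=ray(c,uv);return c['eye']+r*(z-c['eye'][2])/r[2]
def proj(c,P):
    p=rot(c).T@(np.array(P,float)-c['eye']);s=p[:2]/p[2];s=s*(1+c['k1']*(s@s))
    return s*np.diag(c['mtx'])[:2]+c['mtx'][:2,2]
E
python3 - <<'E'
from h import *
t=load('top0');s=load('scene0')
for k,uv,z in [('big',(318,229),.04),('small',(308,124),.04),('seat',(173,213),.03),('fork',(190,140),.05),('l1',(445,158),.04),('l2',(443,257),.04)]:
    print(k,onz(t,uv,z).round(4), 'depth',t['d'][uv[1],uv[0]])
for k,uv,z in [('big',(320,181),.04),('small',(350,272),.04),('seat',(462,177),.03),('l1',(197,175),.04),('l2',(190,258),.04)]:
    print(k,onz(s,uv,z).round(4))
a=t['p'][100:250,140:340];b=s['p'][140:300,290:500]
cv2.imwrite('pics/ca.png',cv2.resize(a,None,fx=4,fy=4,interpolation=2)[:,:,::-1])
cv2.imwrite('pics/cb.png',cv2.resize(b,None,fx=3.7,fy=3.7,interpolation=2)[:,:,::-1])
E
```

```text
big [ 0.4434 -0.0072  0.04  ] depth 0.94338757
small [0.6816 0.0137 0.04  ] depth 0.9584975
seat [0.4821 0.3194 0.03  ] depth 0.9592863
fork [0.6443 0.2776 0.05  ] depth 0.9596336
l1 [ 0.6009 -0.2943  0.04  ] depth 0.95161825
l2 [ 0.38   -0.2831  0.04  ] depth 0.94051176
big [ 0.4525 -0.0095  0.04  ]
small [0.6895 0.0095 0.04  ]
seat [0.4868 0.3173 0.03  ]
l1 [ 0.3865 -0.2849  0.04  ]
l2 [ 0.6079 -0.2943  0.04  ]
```

View pics/ca.png

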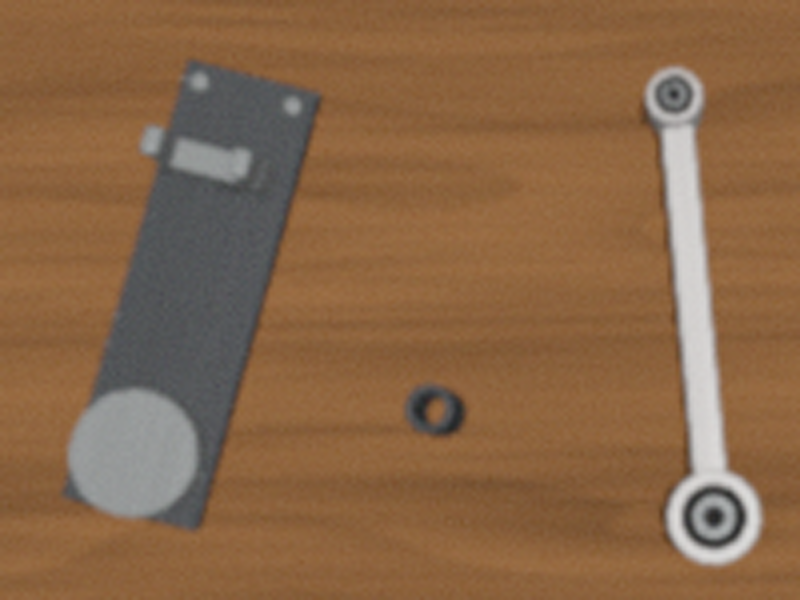

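View pics/cb.png

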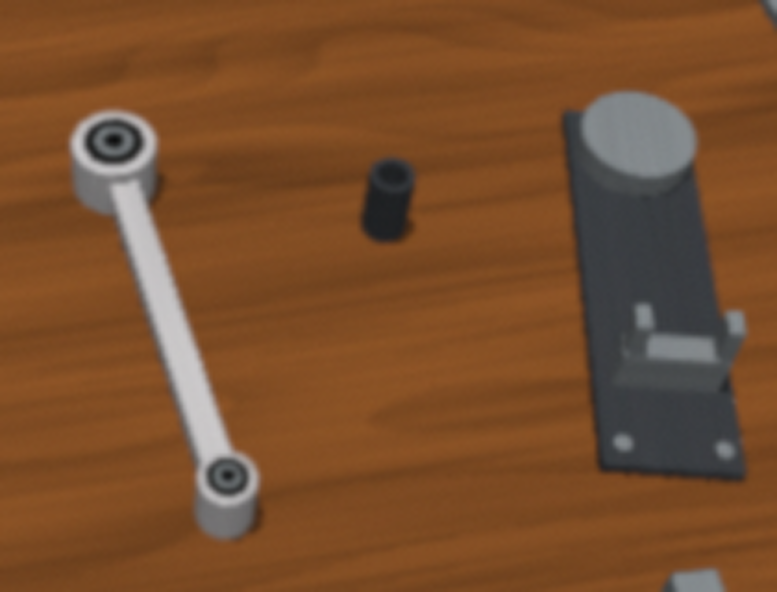

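```bash
python3 - <<'E'
from h import *
t=load('top0');s=load('scene0')
T=dict(big=(317.9,228.9,.04),small=(308.1,123.1,.04),seat=(172.9,212.9,.03),fork=(188.6,137.4,.068))
S=dict(big=(320.4,177.7,.04),small=(350.9,268,.04),seat=(462.1,176,.03),fork=(475.9,225.3,.068))
for c,D in((t,T),(s,S)):
    r={k:onz(c,v[:2],v[2])[:2] for k,v in D.items()}
    for a,b in(('big','small'),('seat','fork')):
        d=r[b]-r[a];print(a,r[a].round(4),r[b].round(4),np.linalg.norm(d).round(4),np.degrees(np.arctan2(d[1],d[0])).round(2))
# edge-fit check of seat/big from top by brightness
E
grep -n . /dev/null; ls -la
```

```text
big [ 0.4437 -0.007 ] [0.6837 0.0135] 0.2409 4.87
seat [0.4823 0.3196] [0.6463 0.2753] 0.1698 -15.12
big [ 0.4429 -0.007 ] [0.6813 0.013 ] 0.2392 4.8
seat [0.4839 0.3187] [0.6453 0.2749] 0.1672 -15.16
total 16
drwxr-xr-x  3 agent agent 4096 Dec  6 08:10 .
drwxr-xr-x 23 root  root  4096 Dec  6 08:09 ..
-rw-r--r--  1 agent agent  579 Dec  6 08:10 h.py
drwxr-xr-x  2 agent agent 4096 Dec  6 08:10 pics
```

>>> arm_command(targets=[[[0,0,0.02],[11,-26,0],0],[[0,0,0.02],[11,-26,0],0],[[0,0,0.02],[11,-26,0],0],[[0,0,0.02],[11,-26,0],0],[[0,0,0.02],[11,-26,0],0],[[0,0,0.02],[11,-26,0],0],[[0,0,0.02],[11,-26,0],0],[[0,0,0.02],[11,-26,0],0]])

```text
t: 0.9
eef_pos: [0.351, 0.4125, 0.4044]
ee_rot: [3.141, 0.0, -0.239]
force: [-0.2, 0.5, -0.0]
width: 0.0878
```

>>> arm_command(targets=[[[0,0,0.02],[11,-26,0],0],[[0,0,0.02],[11,-26,0],0],[[0,0,0.02],[11,-26,0],0],[[0,0,0.02],[11,-26,0],0],[[0,0,0.02],[11,-26,0],0],[[0,0,0.02],[11,-26,0],0],[[0,0,0.02],[11,-26,0],0],[[0,0,0.02],[11,-26,0],0]])

```text
t: 1.7
eef_pos: [0.4389, 0.2045, 0.4045]
ee_rot: [3.141, 0.0, -0.079]
force: [0.1, 0.0, -0.9]
width: 0.0875
```

>>> arm_command(targets=[[[0,0,0.02],[11,-26,0],0],[[0,0,0.02],[11,-26,0],0],[[0,0,0.02],[11,-26,0],0],[[0,0,0.02],[11,-26,0],0],[[0,0,0.02],[11,-26,0],0],[[0,0,0.02],[11,-26,0],0],[[0,0,0.02],[11,-26,0],0],[[0,0,0],[0,0,0],0]])

```text
t: 2.5
eef_pos: [0.5164, 0.0216, 0.4041]
ee_rot: [3.141, 0.001, 0.058]
force: [0.1, 0.1, 0.0]
width: 0.0876
```

Run:
```python
from station import *
import cv2,numpy as np
s=get_state();print(s['eef_pos'],s['ee_rot'],s['q'])
n='wrist';c=camera_params(n);p,d=grab_frame(n);print(n,c)
cv2.imwrite(f"pics/{n}1.png",p[:,:,::-1]);np.savez(f"pics/{n}1.npz",p=p,d=d,**{k:np.array(v) for k,v in c.items()})
```

```text
[0.51635536 0.02157094 0.40411055] [3.14093238e+00 1.07583178e-03 5.82858276e-02] [ 4.22069929e-01  9.79347679e-02 -3.32657339e-01  2.57654334e-04
 -1.14144459e+00  1.20690518e+00]
wrist {'mtx': array([[282.01291204,   0.        , 317.66236635],
       [  0.        , 282.01291204, 203.7835368 ],
       [  0.        ,   0.        ,   1.        ]]), 'k1': -0.04152179197099197, 'eye': array([0.59965392, 0.02683746, 0.38451729]), 'orientation': array([ 2.82822981e+00, -1.75043642e-03, -1.51325527e+00])}
```

View pics/wrist1.png

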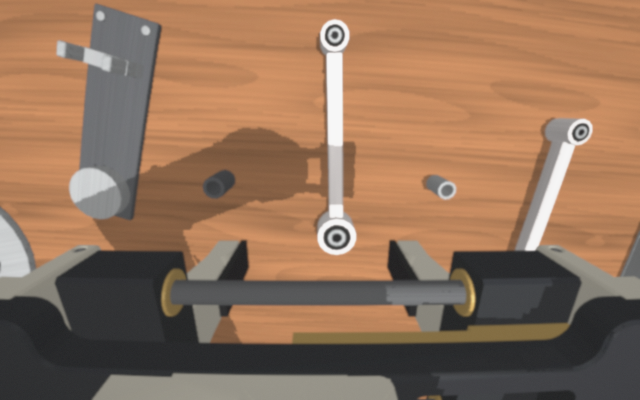

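The wrist view shows the big eye at about (337,236) and the small eye at (335,35), clear between the open fingers.

Run:
```python
from h import *
w=load('wrist1')
D=dict(big=(336.5,236.5,.04),small=(334.7,34.7,.04))
r={k:onz(w,v[:2],v[2]) for k,v in D.items()};print(r)
d=r['small']-r['big'];print(np.linalg.norm(d),np.degrees(np.arctan2(d[1],d[0])))
print(r['big']+d/np.linalg.norm(d)*.082)
```

```text
{'big': array([ 0.44381376, -0.00794387,  0.04      ]), 'small': array([0.68263084, 0.01241884, 0.04      ])}
0.239683617821622 4.873529970172347
[ 0.5255173  -0.00097742  0.04      ]
```

>>> arm_command(targets=[[[0,0,0.013],[4,-11,0],0],[[0,0,0.013],[5,-11,0],0],[[0,0,0],[0,0,-30],0],[[0,0,0],[0,0,-30],0],[[0,0,0],[0,0,-30],0],[[0,0,0],[0,0,-30],0],[[0,0,0],[0,0,-30],0],[[0,0,0],[0,0,0],0]])

```text
t: 3.35
eef_pos: [0.5229, 0.0019, 0.2511]
ee_rot: [3.14, 0.007, 0.086]
force: [-0.1, 0.7, 0.6]
width: 0.0874
```

Run:
```python
from station import *
import cv2,numpy as np
s=get_state();print(s['eef_pos'],s['ee_rot'],s['q'],s['force'])
n='wrist';c=camera_params(n);p,d=grab_frame(n)
cv2.imwrite(f"pics/{n}2.png",p[:,:,::-1]);np.savez(f"pics/{n}2.npz",p=p,d=d,**{k:np.array(v) for k,v in c.items()})
```

```text
[0.52287235 0.00189908 0.25112735] [3.14036945 0.00717649 0.08589972] [ 3.78847007e-01  2.69175162e-01 -5.15269698e-01 -1.26431047e-03
 -7.93575852e-01  1.27874335e+00] [-0.12940311  0.68405411  0.64343353]
```

View pics/wrist2.png

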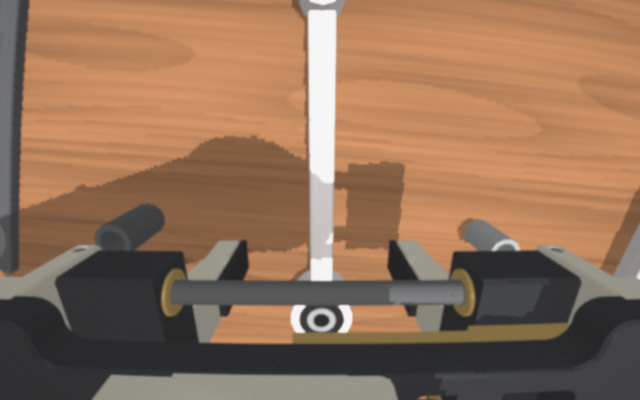

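The shank runs at column 321 midway between the fingers (244 to 390), so the jaws are lined up. I'll let it settle before descending.

>>> arm_command(targets=[[[0,0,0],[0,0,0],0],[[0,0,0],[0,0,0],0],[[0,0,0],[0,0,0],0]])

```text
t: 3.7
eef_pos: [0.5251, 0.002, 0.2561]
ee_rot: [-3.141, -0.003, 0.086]
force: [0.7, 0.1, -0.4]
width: 0.0878
```

>>> arm_command(targets=[[[0,0,0],[0,-2,-14],0],[[0,0,0],[0,0,-14],0],[[0,0,0],[0,0,-14],0],[[0,0,0],[0,0,-12],0],[[0,0,0],[0,0,-9],0],[[0,0,0],[0,0,-5],0],[[0,0,0],[0,0,0],0],[[0,0,0],[0,0,0],0]])

```text
t: 4.5
eef_pos: [0.525, -0.0002, 0.1869]
ee_rot: [3.142, -0.0, 0.086]
force: [0.4, -0.3, 0.1]
width: 0.0879
```

>>> arm_command(targets=[[[0,0,0],[0,0,0],0],[[0,0,0],[0,0,0],0]])

```text
t: 4.7
eef_pos: [0.5249, -0.0002, 0.1871]
ee_rot: [-3.141, -0.001, 0.086]
force: [-0.8, 0.3, -0.2]
width: 0.0876
```

>>> arm_command(targets=[[[0,0,0],[0,0,-4],0],[[0,0,0],[0,0,0],0],[[0,0,0],[0,0,0],0.3],[[0,0,0],[0,0,0],0.5],[[0,0,0],[0,0,0],0.65],[[0,0,0],[0,0,0],0.7],[[0,0,0],[0,0,0],0.75],[[0,0,0],[0,0,0],0.8]], squeeze=10)

```text
t: 5.5
eef_pos: [0.5247, -0.0003, 0.1827]
ee_rot: [-3.142, -0.0, 0.086]
force: [1.2, 0.2, -0.3]
width: 0.0452
```

>>> arm_command(targets=[[[0,0,0],[0,0,0],1],[[0,0,0],[0,0,0],1],[[0,0,0],[0,0,0],1],[[0,0,0],[0,0,0],1],[[0,0,0],[0,0,0],1],[[0,0,0],[0,0,0],1]], squeeze=50)

```text
t: 6.1
eef_pos: [0.5247, -0.0003, 0.1827]
ee_rot: [3.141, 0.0, 0.086]
force: [0.2, -1.0, 0.9]
width: 0.0177
```

>>> arm_command(targets=[[[0,0,0],[0,0,0],1],[[0,0,0],[0,0,0],1],[[0,0,0],[0,0,2],1],[[0,0,0],[0,0,3],1],[[0,0,0],[0,0,3],1],[[0,0,0],[0,0,2],1],[[0,0,0],[0,0,0],1],[[0,0,0],[0,0,0],1]])

```text
t: 6.9
eef_pos: [0.5247, -0.0002, 0.1927]
ee_rot: [-3.141, -0.0, 0.086]
force: [0.6, 0.1, -4.8]
width: 0.0181
```

>>> arm_command(targets=[[[0,0,0],[0,0,0],1],[[0,0,0],[0,0,0],1]])

```text
t: 7.1
eef_pos: [0.5247, -0.0003, 0.1925]
ee_rot: [3.142, 0.0, 0.086]
force: [-0.4, 0.0, -4.3]
width: 0.0179
```

Run:
```python
from station import *
import cv2,numpy as np
s=get_state();print({k:s[k] for k in('eef_pos','ee_rot','force','moment','width')})
for n in ("scene","wrist"):
    c=camera_params(n);p,d=grab_frame(n)
    cv2.imwrite(f"pics/{n}3.png",p[:,:,::-1]);np.savez(f"pics/{n}3.npz",p=p,d=d,**{k:np.array(v) for k,v in c.items()})
```

```text
{'eef_pos': array([ 5.24693162e-01, -2.86577101e-04,  1.92549189e-01]), 'ee_rot': array([3.14153989e+00, 2.42268117e-04, 8.61296635e-02]), 'force': array([-0.4036224 ,  0.02946481, -4.34610746]), 'moment': array([-0.10326396, -0.01382179,  0.02863553]), 'width': 0.017911023811444906}
```

View pics/scene3.png

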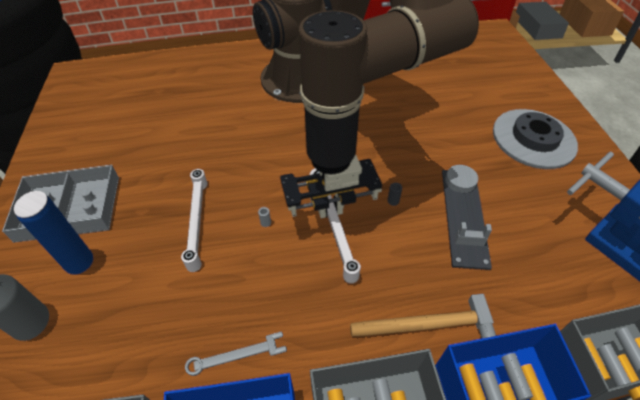

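>>> arm_command(targets=[[[0,0,0],[0,0,5],1],[[0,0,0],[0,0,10],1],[[0,0,0],[0,0,12],1],[[0,0,0],[0,0,12],1],[[0,0,0],[0,0,12],1],[[0,0,0],[0,0,12],1],[[0,0,0],[0,0,12],1],[[0,0,0],[0,0,12],1]])

```text
t: 8.0
eef_pos: [0.5246, -0.0003, 0.2808]
ee_rot: [-3.141, -0.0, 0.086]
force: [-0.0, 0.2, -4.5]
width: 0.0177
```

>>> arm_command(targets=[[[0,0,0],[0,0,12],1],[[0,0,0],[0,0,12],1],[[0,0,0],[0,0,12],1],[[0,0,0],[0,0,10],1],[[0,0,0],[0,0,5],1],[[0,0,0],[0,0,0],1],[[0,0,0],[0,0,0],1],[[0,0,0],[0,0,0],1]])

```text
t: 8.8
eef_pos: [0.5245, -0.0003, 0.33]
ee_rot: [3.141, 0.001, 0.086]
force: [-0.4, -0.0, -4.6]
width: 0.0176
```

Run:
```python
from station import *
from h import *
s=get_state();print({k:s[k] for k in('eef_pos','ee_rot','force','moment','width','q')})
for n in ("scene","wrist"):
    c=camera_params(n);p,d=grab_frame(n)
    cv2.imwrite(f"pics/{n}4.png",p[:,:,::-1]);np.savez(f"pics/{n}4.npz",p=p,d=d,**{k:np.array(v) for k,v in c.items()})
    y=s['ee_rot'][2];e=s['eef_pos'];
    # eye tops predicted if level: lift = e.z-.1827
    L=e[2]-.1827;B=np.array([.525,-.0005])+(e[:2]-[.5247,-.0003])
    u=np.array([np.cos(y),np.sin(y)])
    for nm,a in(('small',.158),('big',-.082)): print(n,nm,proj(c,np.r_[B+u*a,.04+L]))
```

```text
{'eef_pos': array([ 5.24492265e-01, -3.13274765e-04,  3.29995803e-01]), 'ee_rot': array([3.14141027e+00, 1.25855872e-03, 8.60720087e-02]), 'force': array([-0.38816016, -0.04894464, -4.61646259]), 'moment': array([-0.01395786, -0.02302682, -0.01705271]), 'width': 0.017614494612320338, 'q': array([ 3.73698847e-01,  1.76091452e-01, -4.22229057e-01, -2.20235931e-04,
       -9.73734424e-01,  1.28329354e+00])}
scene small [355.41248931 223.70273218]
scene big [319.60476266 128.74420028]
wrist small [ 318.96465898 -104.91430892]
wrist big [318.67808348 399.67312202]
```

View pics/scene4.png

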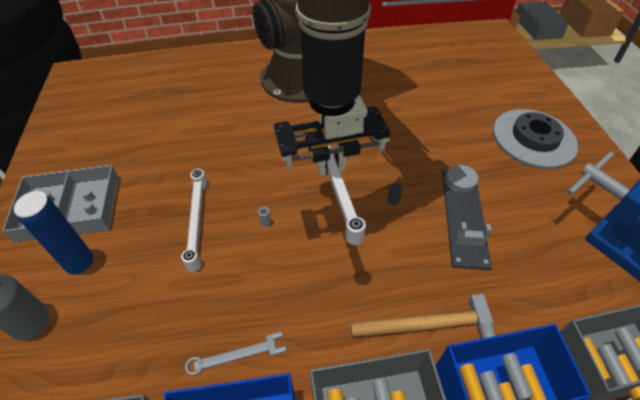

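View pics/wrist4.png

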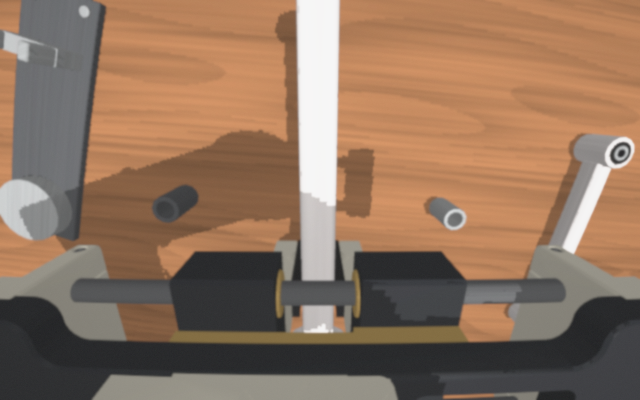

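>>> arm_command(targets=[[[0,0,-0.0076],[0.8,6,1],1],[[0,0,-0.0152],[1.6,12,2],1],[[0,0,-0.0152],[1.6,14,0],1],[[0,0,-0.0152],[1.6,14,0],1],[[0,0,-0.0152],[1.6,14,0],1],[[0,0,-0.0152],[1.6,14,0],1],[[0,0,-0.0152],[1.6,14,0],1],[[0,0,-0.0152],[1.6,14,0],1]])

```text
t: 9.7
eef_pos: [0.5368, 0.1027, 0.3335]
ee_rot: [3.141, 0.0, -0.029]
force: [-0.1, -0.6, -4.9]
width: 0.0174
```

>>> arm_command(targets=[[[0,0,-0.0152],[1.6,14,0],1],[[0,0,-0.0152],[1.6,14,0],1],[[0,0,-0.0152],[1.6,14,0],1],[[0,0,-0.0152],[1.6,14,0],1],[[0,0,-0.0152],[1.6,14,0],1],[[0,0,-0.0152],[1.6,14,0],1],[[0,0,-0.0152],[1.6,14,0],1],[[0,0,-0.0152],[1.6,14,0],1]])

```text
t: 10.5
eef_pos: [0.5495, 0.2148, 0.3334]
ee_rot: [3.141, 0.0, -0.15]
force: [0.1, 0.6, -5.4]
width: 0.0178
```

>>> arm_command(targets=[[[0,0,-0.0152],[1.6,14,0],1],[[0,0,-0.0152],[1.6,14,0],1],[[0,0,-0.0152],[1.6,14,0],1],[[0,0,-0.0152],[1.6,14,0],1],[[0,0,-0.0152],[1.6,12,0],1],[[0,0,-0.0152],[2,10,0],1],[[0,0,-0.0152],[1,6,0],1],[[0,0,0],[0,0,0],1]])

```text
t: 11.3
eef_pos: [0.5606, 0.2985, 0.3334]
ee_rot: [3.141, 0.0, -0.256]
force: [0.1, -0.5, -4.6]
width: 0.0175
```

>>> arm_command(targets=[[[0,0,0],[0,0,0],1],[[0,0,0],[0,0,0],1],[[0,0,0],[0,0,0],1]])

```text
t: 11.6
eef_pos: [0.5605, 0.2973, 0.3338]
ee_rot: [-3.142, -0.0, -0.256]
force: [0.6, 0.1, -5.2]
width: 0.0177
```

```bash
cat > snap.py <<'E'
import sys
from station import *
from h import *
k=sys.argv[1]
s=get_state();print({k:s[k] for k in('t','eef_pos','ee_rot','force','moment','width')})
for n in sys.argv[2:]:
    c=camera_params(n);p,d=grab_frame(n)
    cv2.imwrite(f"pics/{n}{k}.png",p[:,:,::-1]);np.savez(f"pics/{n}{k}.npz",p=p,d=d,**{k:np.array(v) for k,v in c.items()})
E
python3 snap.py 5 wrist scene top
```

```text
{'t': 11.6, 'eef_pos': array([0.56052117, 0.29726152, 0.33380071]), 'ee_rot': array([-3.14155136e+00, -2.95660558e-05, -2.56132793e-01]), 'force': array([ 0.60525132,  0.09927903, -5.19624744]), 'moment': array([-0.05431996,  0.01177629, -0.01395513]), 'width': 0.01768624162420121}
```

View pics/wrist5.png

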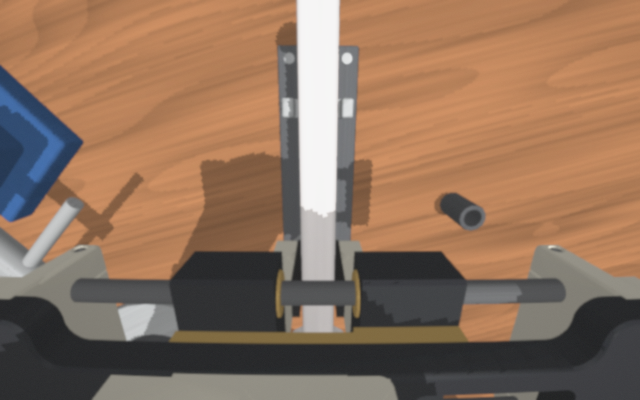

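View pics/scene5.png

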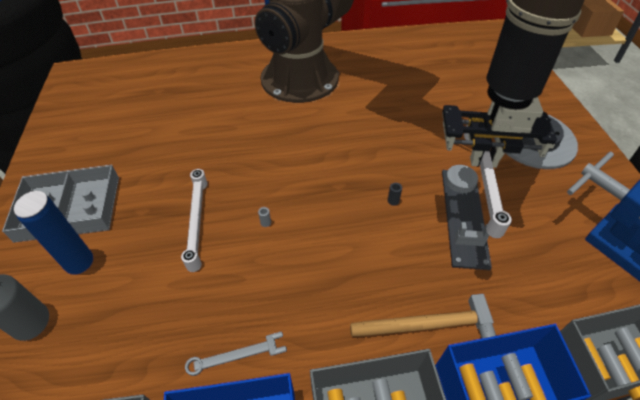

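View pics/top5.png

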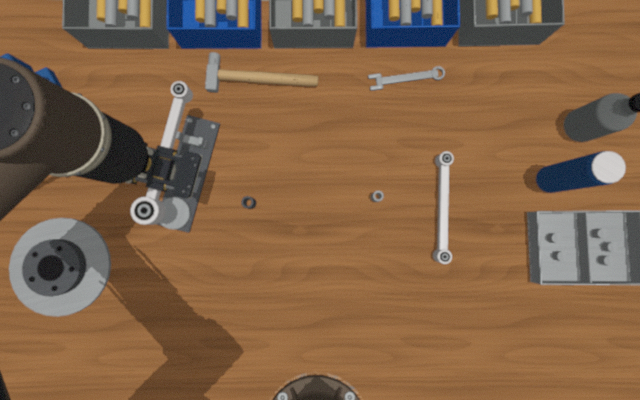

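The arm hangs level above the rest, with its small eye at (179,89) and big eye at (145,211) in the top view. The wrist view shows the prongs either side of the shank at (288,107) and (348,107).

Run:
```python
from h import *
t=load('top5');w=load('wrist5')
a=t['p'][75:235,110:230];b=w['p'][30:130,260:380]
cv2.imwrite('pics/ca5.png',cv2.resize(a,None,fx=3.75,fy=3.75,interpolation=2)[:,:,::-1])
cv2.imwrite('pics/cb5.png',cv2.resize(b,None,fx=5,fy=5,interpolation=2)[:,:,::-1])
```

```text
(no output)
```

View pics/ca5.png

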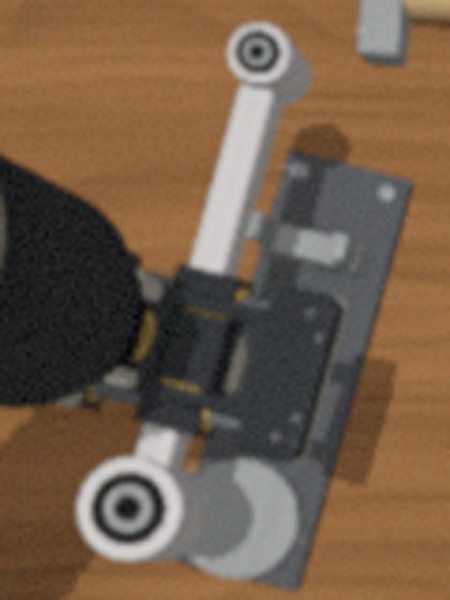

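View pics/cb5.png

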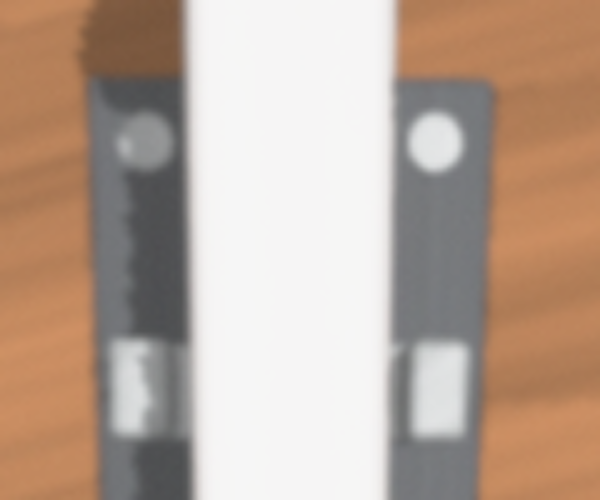

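Run:
```python
from h import *
t=load('top5');w=load('wrist5')
z=.04+.3338-.1827
b=onz(t,(143.8,210.1),z);s=onz(t,(178.1,88.2),z);d=s-b
print('arm',b,s,np.linalg.norm(d),np.degrees(np.arctan2(d[1],d[0])),'balance',b+d/np.linalg.norm(d)*.082)
f=lambda u,v:(260+(u+.5)/5-.5,30+(v+.5)/5-.5)
print('fork',onz(w,f(289,389),.068))
L=onz(w,f(110,389),.068);Rr=onz(w,f(468,389),.068);d=L-Rr;print(np.linalg.norm(d),np.degrees(np.arctan2(d[1],d[0]))-90)
L=onz(w,f(147,141),.012);Rr=onz(w,f(436,141),.012);d=L-Rr;m=(L+Rr)/2;print('bolts',m,np.linalg.norm(d),np.degrees(np.arctan2(d[1],d[0]))-90)
k=onz(w,f(289,389),.068)
```

```text
arm [0.48181402 0.31889812 0.1911    ] [0.71470647 0.2586409  0.1911    ] 0.2405614831004295 -14.506258333585672 balance [0.56119988 0.29835829 0.1911    ]
fork [0.64576205 0.2752398  0.068     ]
0.05947587481039942 -14.717981435337364
bolts [0.69150347 0.26271202 0.012     ] 0.05635571484996181 -14.707582170802283
```

>>> arm_command(targets=[[[0,0,-0.005],[0.7,0.9,-5],1],[[0,0,0],[0,0,-10],1],[[0,0,0],[0,0,-12],1],[[0,0,0],[0,0,-12],1],[[0,0,0],[0,0,-12],1],[[0,0,0],[0,0,-10],1],[[0,0,0],[0,0,-10],1],[[0,0,0],[0,0,-6],1]])

```text
t: 12.55
eef_pos: [0.5611, 0.2985, 0.2553]
ee_rot: [3.141, 0.001, -0.261]
force: [-0.2, -0.2, -4.5]
width: 0.0177
```

>>> arm_command(targets=[[[0,0,0],[0,0,-6],1],[[0,0,0],[0,0,-6],1],[[0,0,0],[0,0,-6],1],[[0,0,0],[0,0,-5],1],[[0,0,0],[0,0,-4],1],[[0,0,0],[0,0,0],1],[[0,0,0],[0,0,0],1],[[0,0,0],[0,0,0],1]])

```text
t: 13.35
eef_pos: [0.5614, 0.2988, 0.23]
ee_rot: [-3.141, -0.0, -0.261]
force: [0.2, -1.0, -5.5]
width: 0.0176
```

```bash
python3 snap.py 6 wrist scene top
python3 - <<'E'
from h import *
t=load('top6');w=load('wrist6');s=load('scene6')
f=lambda a,k:cv2.resize(a,None,fx=k,fy=k,interpolation=2)
a=f(t['p'][75:245,110:230],3.5);b=f(s['p'][140:300,420:530],3.5)
H=max(a.shape[0],b.shape[0]);a=np.pad(a,((0,H-a.shape[0]),(0,0),(0,0)));b=np.pad(b,((0,H-b.shape[0]),(0,0),(0,0)))
cv2.imwrite('pics/c6.png',np.hstack([a,b])[:,:,::-1][:600,:800])
E
```

```text
{'t': 13.35, 'eef_pos': array([0.56137639, 0.29875977, 0.22997471]), 'ee_rot': array([-3.14116882e+00, -3.47210402e-04, -2.60683196e-01]), 'force': array([ 0.19596366, -0.97483682, -5.47992328]), 'moment': array([-0.07379514,  0.01169925,  0.02132766]), 'width': 0.017643784529175057}
```

View pics/c6.png

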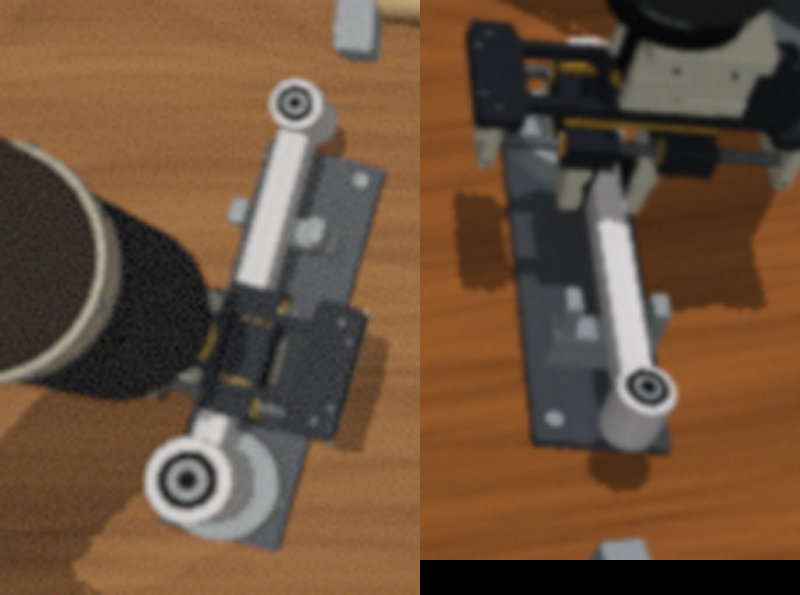

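View pics/wrist6.png

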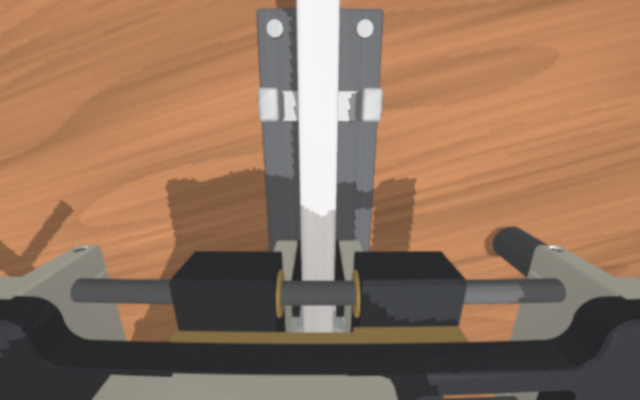

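Run:
```python
from h import *
t=load('top6');w=load('wrist6')
z=.04+.230-.1827
f=lambda u,v:(110+(u+.5)/3.5-.5,75+(v+.5)/3.5-.5)
b=onz(t,f(186,481),z);s=onz(t,f(294,102),z);d=s-b
print('arm',b,s,np.linalg.norm(d),np.degrees(np.arctan2(d[1],d[0])))
m=onz(w,(320.5,104),.068);print('fork',m)
L=onz(w,(275,28),.012);Q=onz(w,(365,28),.012);d=L-Q;print(np.degrees(np.arctan2(d[1],d[0]))-90)
for p in((299,105),(339,105)):print('shank top edge',onz(w,p,.0773))
```

```text
arm [0.4820548 0.3213937 0.0873   ] [0.71548731 0.25942245 0.0873    ] 0.24151847523399514 -14.86782615782486
fork [0.64580473 0.27505417 0.068     ]
-14.949013796112865
shank top edge [0.64764222 0.28462964 0.0773    ]
shank top edge [0.64301196 0.26731253 0.0773    ]
```

>>> arm_command(targets=[[[0,0,0],[0.2,-0.6,-2],1],[[0,0,0],[0,-0.6,-3],1],[[0,0,0],[0,0,-3],1],[[0,0,0],[0,0,-3],1],[[0,0,0],[0,0,-2],1],[[0,0,0],[0,0,-1],1],[[0,0,0],[0,0,0],1],[[0,0,0],[0,0,0],1]])

```text
t: 14.3
eef_pos: [0.5615, 0.2975, 0.2157]
ee_rot: [-3.142, -0.0, -0.261]
force: [0.5, 1.0, -5.3]
width: 0.0174
```

>>> arm_command(targets=[[[0,0,0],[0,0,-0.5],1],[[0,0,0],[0,0,-0.5],1],[[0,0,0],[0,0,0],1],[[0,0,0],[0,0,0],1]])

```text
t: 14.7
eef_pos: [0.5614, 0.2974, 0.2147]
ee_rot: [-3.142, -0.0, -0.261]
force: [-1.4, -0.1, -4.6]
width: 0.0175
```

```bash
python3 snap.py 7 wrist top
python3 - <<'E'
from h import *
t=load('top7');w=load('wrist7')
f=lambda a,k:cv2.resize(a,None,fx=k,fy=k,interpolation=2)
a=f(t['p'][90:240,130:230],4);b=f(w['p'][0:120,240:400],2.5)
H=max(a.shape[0],b.shape[0]);a=np.pad(a,((0,H-a.shape[0]),(0,0),(0,0)));b=np.pad(b,((0,H-b.shape[0]),(0,0),(0,0)))
cv2.imwrite('pics/c7.png',np.hstack([a,b])[:,:,::-1][:600,:800])
E
```

```text
{'t': 14.7, 'eef_pos': array([0.56143358, 0.29743217, 0.21468827]), 'ee_rot': array([-3.14158023e+00, -2.30275292e-05, -2.60774804e-01]), 'force': array([-1.35317791, -0.10066665, -4.64151406]), 'moment': array([-0.04873218, -0.07846393,  0.01443507]), 'width': 0.017530243614410995}
```

View pics/c7.png

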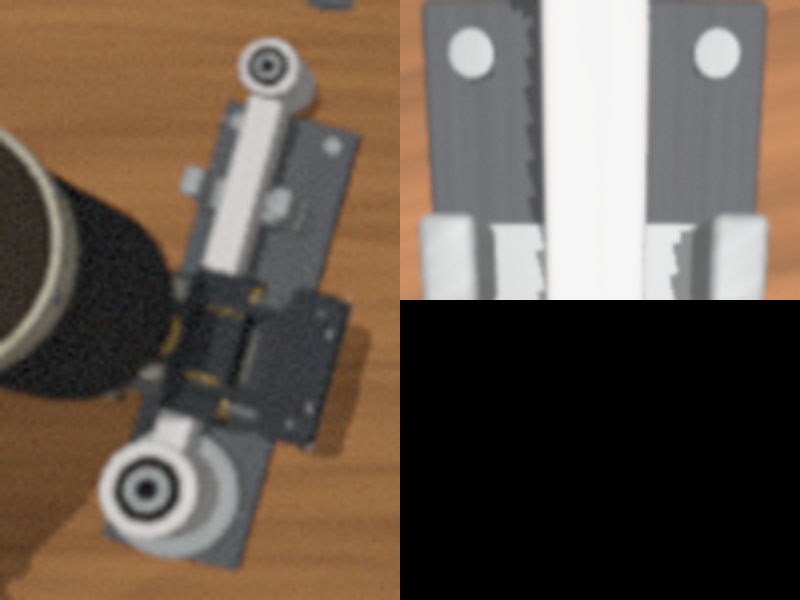

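Run:
```python
from h import *
t=load('top7')
f=lambda u,v:(130+(u+.5)/4-.5,90+(v+.5)/4-.5)
b=onz(t,f(147,489),.072);s=onz(t,f(267,65),.072);d=s-b
print(b,s,np.linalg.norm(d),np.degrees(np.arctan2(d[1],d[0])))
```

```text
[0.48303704 0.31930647 0.072     ] [0.7153983  0.25792428 0.072     ] 0.24033212268446347 -14.797624729405094
```

The big eye is at (0.4830, 0.3193) and the seat at (0.4825, 0.3192), so it is centred. Now I'll lower it onto the rest slowly.

>>> arm_command(targets=[[[0,0,0],[0,0,-0.5],1],[[0,0,0],[0,0,-0.5],1],[[0,0,0],[0,0,0],1],[[0,0,0],[0,0,-0.3],1],[[0,0,0],[0,0,0],1],[[0,0,0],[0,0,0],1]])

```text
t: 15.4
eef_pos: [0.5614, 0.2974, 0.2134]
ee_rot: [-3.142, 0.0, -0.261]
force: [0.2, -0.5, -5.0]
width: 0.0176
```

>>> arm_command(targets=[[[0,0,0],[0,0,-0.3],1],[[0,0,0],[0,0,-0.2],1],[[0,0,0],[0,0,0],1],[[0,0,0],[0,0,0],1]])

```text
t: 15.8
eef_pos: [0.5615, 0.2975, 0.2129]
ee_rot: [-3.142, -0.0, -0.261]
force: [-0.4, 0.3, -4.9]
width: 0.0174
```

>>> arm_command(targets=[[[0,0,0],[0,0,-0.3],1],[[0,0,0],[0,0,0],1],[[0,0,0],[0,0,0],1]])

```text
t: 16.1
eef_pos: [0.5615, 0.2974, 0.2127]
ee_rot: [-3.142, -0.0, -0.261]
force: [-0.7, -0.6, -1.7]
width: 0.0174
```

>>> arm_command(targets=[[[0,0,0],[0,0,-0.3],1],[[0,0,0],[0,0,0],1],[[0,0,0],[0,0,0],1]])

```text
t: 16.4
eef_pos: [0.5614, 0.2975, 0.2127]
ee_rot: [-3.141, -0.0, -0.261]
force: [-2.9, -1.1, 3.7]
width: 0.018
```

>>> arm_command(targets=[[[0,0,0],[0,0,0.2],1],[[0,0,0],[0,0,0],1],[[0,0,0],[0,0,0],1],[[0,0,0],[0,0,0],1]], squeeze=10)

```text
t: 16.8
eef_pos: [0.5615, 0.2975, 0.2127]
ee_rot: [-3.141, -0.0, -0.261]
force: [-3.5, -1.6, 4.2]
width: 0.0175
```

>>> arm_command(targets=[[[0,0,0],[0,0,0],0.75],[[0,0,0],[0,0,0],0.7],[[0,0,0],[0,0,0],0.6],[[0,0,0],[0,0,0],0.5],[[0,0,0],[0,0,0],0.4],[[0,0,0],[0,0,0],0.4],[[0,0,0],[0,0,0],0.4]])

```text
t: 17.5
eef_pos: [0.5615, 0.2975, 0.2124]
ee_rot: [-3.142, -0.0, -0.261]
force: [0.5, -0.5, 0.6]
width: 0.052
```

```bash
python3 snap.py 8 wrist
```

```text
{'t': 17.5, 'eef_pos': array([0.56145313, 0.29745048, 0.21243687]), 'ee_rot': array([-3.14156989e+00, -8.38581088e-06, -2.60828473e-01]), 'force': array([ 0.536859  , -0.49284763,  0.57872934]), 'moment': array([-0.08087913,  0.02475995, -0.01476683]), 'width': 0.051988882785871084}
```

View pics/wrist8.png

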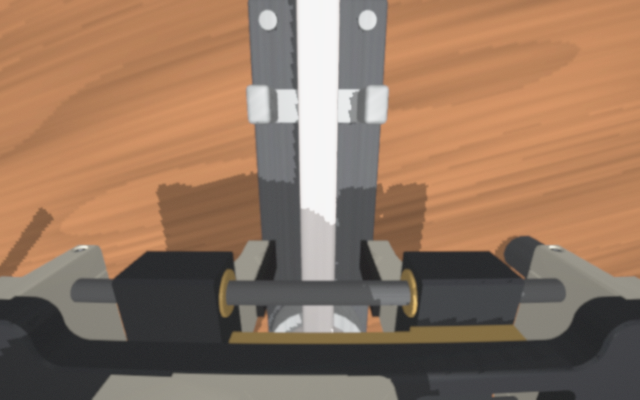

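The jaws are open and the shank (columns 299 to 338) lies centred between the prongs (248 to 387). Next I'll retreat straight up, then back off to the side so the cameras have a clear view.

>>> arm_command(targets=[[[0,0,0],[0,0,3],0.4],[[0,0,0],[0,0,8],0.4],[[0,0,0],[0,0,15],0.4],[[0,0,0],[0,0,20],0.4],[[0,0,0],[0,0,25],0.4],[[0,0,0],[0,0,25],0.4],[[0,0,0],[0,0,25],0.4],[[0,0,0],[0,0,25],0.4]])

```text
t: 18.35
eef_pos: [0.5613, 0.2973, 0.3604]
ee_rot: [-3.141, -0.001, -0.261]
force: [0.1, 0.8, 0.3]
width: 0.0528
```

>>> arm_command(targets=[[[0,0,0],[0,0,25],0.4],[[0,0,0],[0,-20,10],0.4],[[0,0,0],[0,-30,0],0.4],[[0,0,0],[0,-30,0],0.4],[[0,0,0],[0,-30,0],0.4],[[0,0,0],[0,-30,0],0.4],[[0,0,0],[0,-30,0],0.4],[[0,0,0],[0,-20,0],0.4]])

```text
t: 19.15
eef_pos: [0.5607, 0.105, 0.3938]
ee_rot: [3.142, 0.0, -0.262]
force: [0.3, 0.0, -0.5]
width: 0.0525
```

>>> arm_command(targets=[[[0,0,0],[0,0,0],0.4],[[0,0,0],[0,0,0],0.4],[[0,0,0],[0,0,0],0.4]])

```text
t: 19.45
eef_pos: [0.5614, 0.1077, 0.3936]
ee_rot: [-3.141, -0.0, -0.261]
force: [-0.1, 0.1, -0.8]
width: 0.0526
```

```bash
python3 snap.py 9 top scene
python3 - <<'E'
from h import *
t=load('top9');s=load('scene9')
f=lambda a,k:cv2.resize(a,None,fx=k,fy=k,interpolation=2)
a=f(t['p'][90:240,130:230],4);b=f(s['p'][140:290,425:525],4)
cv2.imwrite('pics/c9.png',np.hstack([a,b])[:,:,::-1][:600,:800])
E
```

```text
{'t': 19.45, 'eef_pos': array([0.56137176, 0.107675  , 0.3935662 ]), 'ee_rot': array([-3.14137072e+00, -8.97492727e-05, -2.60690071e-01]), 'force': array([-0.12211473,  0.06486478, -0.80243831]), 'moment': array([-0.03752515,  0.01549439, -0.00228606]), 'width': 0.052596264869070986}
```

View pics/c9.png

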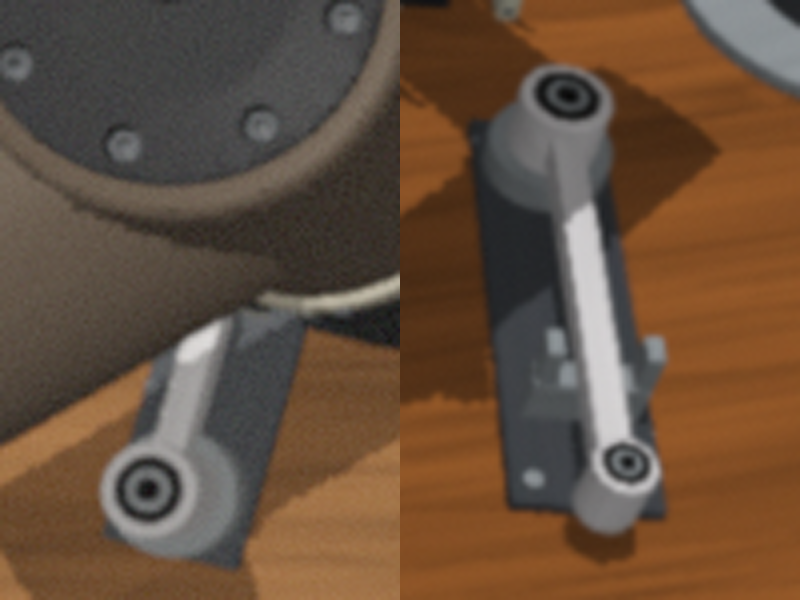

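View pics/scene9.png

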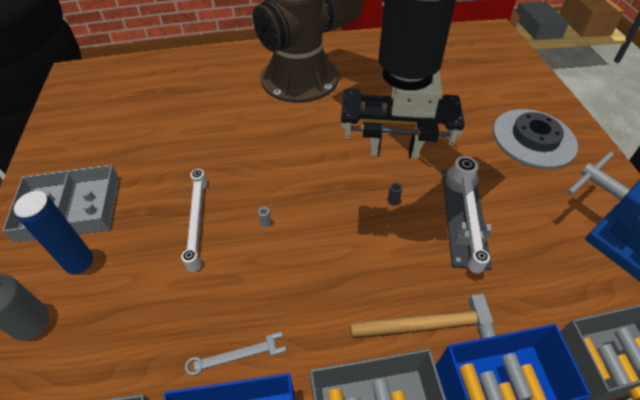

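The arm stands on the rest with its big eye on the seat and its shank between the prongs, and the link hasn't moved. I'll check this in numbers, then hand in.

Run:
```python
from h import *
from station import *
t=load('top9');s=load('scene9')
f=lambda u,v,a,b:(a+(u+.5)/4-.5,b+(v+.5)/4-.5)
print('big top',onz(t,f(148,489,130,90),.07))
B=onz(s,f(567,94,425,140),.07);S=onz(s,f(627,462,425,140),.07);d=S-B
print('scene',B,S,np.linalg.norm(d),np.degrees(np.arctan2(d[1],d[0])))
job_done()
```

```text
big top [0.48311487 0.31948239 0.07      ]
scene [0.51909836 0.5526332  0.07      ] [0.7501683  0.45269216 0.07      ] 0.25175688850161515 -23.389169358911843
the job is handed in; nothing more can be done
```

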